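# Put a padlock away on the revolving lockout rack

## Robot

A 6-joint arm with a two-finger parallel gripper is mounted at the origin on a cart in front of the work surface, level with it; the furniture and walls round the work are solid. World frame = base frame: x ahead of the robot, y to its left, z up, the work surface at z = 0. Lengths are in m, angles in rad, forces in N, time in s.
With the tool pointing down it reaches from about 0.3 to 0.775 m from the base axis. Payload 14.6 kg.
Tool frame: the origin (TCP) lies at the very end of the fingers, on their centre line; the grasp point (between the pads) lies 19 mm behind it; z points along the fingers, y is the line along which they close (so a half turn about z gives the same grasp; the last joint's range is limited). The gripper opens to 94 mm and grips with 3 to 60 N. Pads are 16 mm wide; open, the fingers measure 119 mm over their backs; the gripper's body (75 mm by 177 mm) begins 78 mm behind the grasp point.
Start: joints at [-1.183, 0.3, 1.521, -0, 1.321, -0.067], TCP at [0.242, -0.494, 0.205] pointing down, gripper open.
Joint ranges: [-3.03, 3.03], [-0.79, 2.21], [0.23, 2.52], [-1.04, 4.18], [0, 3.07], [-2.55, 2.55]. Speed limits (rad/s): [2.22, 2.22, 2.57, 3.14, 3.14, 3.14].

## Interface

Orientations are given as [roll, pitch, yaw] about the fixed x, y, z axes, in that order (R = Rz(yaw) Ry(pitch) Rx(roll)).
In Python, from station import * gives the robot as it stands.
- The arm moves only by the tool jog_arm, never from a script. Its argument "rows" is a list of rows, each a list of 3 entries, a list of its own where there are three numbers: the shift along the tool's x, y, z in m, then the turn about the tool's z in degrees, then the finger opening in m, from 0 to 0.094. A call has 1 to 12 rows; each row shifts and turns the commanded pose from where the row before left it, along the tool's axes as they then stand; what a row does not reach is not made up. A row lasts 1/12 s, in which the tool goes at most 41.7 mm and 7.16 degrees, less where a joint would pass 70% of its speed; a pose out of reach is approached as far as the arm can. A call is refused whole if a number of a shift passes 0.0417 or a number of a turn 7.16, either way. A call with a gripper value outside its range is refused whole. The fingers move at their own pace and stop on an object; "squeeze" is the grip in N (left out, the last holds). Time passes only in rows, so rows that do not move let the fingers close. It gives the time, the measured TCP pose, the force, the opening and the grip force at its end, in the units of the state.
- get_obs(): the state, without advancing time (a new reading comes with each control period).
- camera(name): name is "side" or "top" or "wrist"; returns a dict with "image" (400x640x3 uint8, red, green, blue), "range_z" (400x640 float32, m along the optical axis (not along the pixel's ray), 0 where there is no reading), "K" (3x3 intrinsics, pixels), "world_from_camera" (4x4, takes a point from camera to world coordinates); the wrist camera has in their place "T_tool_cam" (4x4, takes a point from camera to tool coordinates, whose origin is the TCP and whose axes are the flange's). Camera axes: x right, y up, looking along -z (the intrinsics and any distortion apply to the point x, -y, -z); pixel columns grow to the right and rows downward; lengths in m; the calibration is good to about 2 mm. A picture is of the moment at which its call begins: read the wrist's pose just before it.
- hand_in(): hands the job in; it is judged then, once.
Trained networks look in a picture, given as the dict that the camera call returned (one of the last four; its "shot" number tells which), for a name from the list of things; names that differ only in an ending like _2 or _b are one class to them, and where a whole thing is asked for, a point or a joint stands for the part that bears it (a point fixed in the world has none). Each returns a list of dicts, best first, with "p" (0 to 1); they miss things now and then, are a little off and sometimes report something else, mostly with a low value. They report only what shows in the picture. A call takes as long as a camera call.
- search_frame(label, picture): "at" ([column, row] as shares, 0 to 1, of the picture: columns of its width, rows of its height, amid what is visible of it).
- spot_point(label, picture): "at" ([column, row] as shares, 0 to 1, of the picture: columns of its width, rows of its height: a listed point, or the origin of a listed thing).
The state is a dict: "time_s": time; "qpos": joint angles; "joint_vel": joint speeds; "tau": joint torques, N m; "ee_pos": TCP position; "eef_rot": TCP orientation; "force": force on the tool from outside, world axes, zero at the start; "moment": the same for the moment, N m; "grip_width": finger opening in m; "grip_force": force on a finger pad.
Only numpy, scipy, OpenCV 4.12 (cv2) and the standard library are available. Lean on these libraries where they do the work, as an engineer would, in place of code of your own. Each camera call takes 0.05 s, during which the arm holds its last target. There are 200 camera calls.

## Task

Put the loose padlock with the tall shackle away on the revolving padlock rack: turn the rack by its top knob until the empty hook points straight out of the open front, press the index pin on the rear bridge fully down so that the rack is locked there, and then hang the padlock by its shackle on that hook and let go of it. Leave the wide, low-shackled padlock and the other loose things on the bench where they stand.

Things in the scene. Friction and masses are not known exactly. Their poses are not given: they have to be found in the camera images.
- padlock_rack: Revolving padlock rack fixed to the bench: round steel foot 268 mm across, 12 mm thick, with a three-sided grey sheet guard round the rear half (130 mm from the axis; rear panel 133 mm tall, side panels 81 mm). Origin: centre of the foot's underside on the upright axis; -x points out of the open front (bright mark on the foot), +x to the rear panel.
- rotor (a joint): Angle (rad) of the turning part, growing anticlockwise from above; 0 or any whole turn: empty hook at the front. Aluminium crown, radius 80 mm, top 121 mm above the bench, with six equal hooks 60 degrees apart: one empty, on the others four padlocks and a hasp swing. Turns either way past a whole turn; light friction (0.08 N m); stays where left.
- knob_grip (a point): Middle of the black fluted round knob on the rotor's axis, by which it is turned: 40 mm across, 32 mm tall (16 mm each way from this point), 195 mm above the bench, on an 18 mm spindle. May be gripped at any yaw. Its axes turn with the rotor.
- empty_hook (a point): Top of the empty hook's bar, 100 mm from the axis, 118 mm above the bench, where a shackle rests. Axes turn with the rotor: +x points inward to the axis, -x is the way the hook points, z up. The 6 mm bar runs level from the crown's edge (20 mm inward); its end turns up 8 to 14 mm outward of this point; the tip rises 9 mm above it and reaches 17 mm outward.
- rack_front (a point): Fixed point of the rack where empty_hook lies when the empty hook points exactly to the front: 100 mm in front of the axis, 118 mm above the bench. Its axes are the rack's.
- index_pin (a joint): Travel (m) of the index pin: 0 raised (start), 0.016 fully home, growing downward. The 9 mm round-nosed pin slides upright in the bridge, 66 mm behind the axis, into one of six 12 mm holes in the crown, one per hook at the front; with no hole within about 3 mm (0.05 rad) it stops on the crown after 4 mm. Friction of 3 N holds it; about 6 N presses it down.
- pin_head (a point): Middle of the top of the index pin's black mushroom head (18 mm across), 66 mm behind the axis: 175 mm above the bench when raised, 159 mm when home. The pin is carried by a steel bridge 30 mm wide that runs forward from the rear panel over the crown, 135 to 145 mm above the bench, to 53 mm behind the axis.
- tall_padlock: The padlock to put away, like those on the rack, standing upright on the bench: brass body 40 mm wide (its y), 20 mm thick (its x), 42 mm tall; tall steel shackle (6.5 mm bar) on top in its y-z plane, 72 mm tall in all, 19.5 mm between the legs, opening 23.5 mm high. About 0.2 kg. Origin: centre of the body's underside, z up.
- shackle_top (a point): Middle of the underside of the shackle's arch, 65.5 mm above the underside of the tall padlock; its axes are the padlock's.
- wide_padlock: Another loose padlock, to be left alone: wide body 56 mm (y) x 24 mm (x) x 38 mm tall with a low, thick shackle, 60 mm tall in all. Origin: centre of its underside.
- bead_jar: Bystander: bead jar, upright, 45 mm across and 106 mm tall, red lid; origin at the centre of its underside.
- masking_tape: Bystander: roll of masking tape lying flat, 104 mm across and 25 mm tall; origin at the centre of its underside.
- wax_pot: Bystander: small pot with a lid, 58 mm across and 50 mm tall; origin at the centre of its underside.
- glue_stick: Bystander: glue stick lying on its side, 94 x 26 x 26 mm; origin at the centre of its underside.
- water_bottle: Bystander: standing water bottle, 53 mm across and 184 mm tall; origin at the centre of its underside.

How it is judged:
On the way:
1. the empty hook points out of the open front and the index pin is fully down in its hole while the tall padlock still stands on the bench (horizontal distance between empty_hook and rack_front below 0.006 m and value of joint index_pin above 0.0135 m and height (world z) of tall_padlock below 0.01 m), for 0.2 s.
At the end, for the whole second after the job is handed in: Empty hook within 6 mm of the front point, pin in by over 13.5 mm; the tall padlock hangs at rest on that hook (arch within 4 mm of the bar in height, 9 mm sideways, between crown and tip, upright within 0.35 rad); the wide padlock within 30 mm of where it stood (horizontal distance between empty_hook and rack_front below 0.006 m and value of joint index_pin above 0.0135 m and x of shackle_top in the frame of empty_hook between -0.011 and 0.016 m and y of shackle_top in the frame of empty_hook between -0.009 and 0.009 m and z of shackle_top in the frame of empty_hook between -0.004 and 0.004 m and angle between tall_padlock's own z axis and vertical below 0.35 rad and linear speed of tall_padlock below 0.05 m/s and distance of wide_padlock from where it was at the start of the episode below 0.03 m); the robot touches nothing.
It fails at once if the wide padlock is moved by more than 30 mm (distance of wide_padlock from where it was at the start of the episode above 0.03 m).
It fails at once if one of the other loose things listed is moved by more than 30 mm or tipped over (distance of any of bead_jar, masking_tape, wax_pot, glue_stick, water_bottle from where it was at the start of the episode above 0.03 m or angle between any of bead_jar, water_bottle's own z axis and vertical above 0.5 rad).
It also fails if it takes over 66 s, if anything falls off the work surface, if the arm or the gripper's body presses on something with over 40 N, if the wrist force passes 120 N, or if a joint passes its speed limit or range.

## Working session

There is one attempt and no reset: what is moved stays moved. The work goes in short steps, Python scripts to look and compute and a tool call to move; the robot and the scene stay as the last step left them, time stands still between calls to the robot, and variables do not carry over. Pictures are saved under pics/ and viewed, at most 10 in all, crops included, and the job is handed in when it is done.

Besides the shell and the picture viewer there is one more tool, called after "Emit:" in YAML: its name, and indented under it one key for each argument. jog_arm: Moves the arm, as the interface text tells. Its arguments: {"type":"object","properties":{"rows":{"type":"array","items":{"type":"array"}},"squeeze":{"type":"number"}},"required":["rows"]}

```bash
mkdir -p pics; ls; cat > h.py <<'E'
from station import *
import numpy as np, cv2
from scipy.spatial.transform import Rotation as Ro
def cam(n):
    o=get_obs(); c=camera(n)
    if 'world_from_camera' not in c:
        T=np.eye(4); T[:3,:3]=Ro.from_euler('xyz',o['eef_rot']).as_matrix(); T[:3,3]=o['ee_pos']
        c['W']=T@np.array(c['T_tool_cam'])
    else: c['W']=np.array(c['world_from_camera'])
    return c
def pt(c,u,v,z=None):
    "world point from pixel: depth, or intersect with plane z"
    K=np.array(c['K']); d=np.array([(u-K[0,2])/K[0,0],-(v-K[1,2])/K[1,1],-1.])
    W=c['W']; r=W[:3,:3]@d
    if z is None:
        s=c['range_z'][int(v),int(u)]
    else: s=(z-W[2,3])/r[2]
    return W[:3,3]+s*r
def ray(c,u,v):
    K=np.array(c['K']); d=np.array([(u-K[0,2])/K[0,0],-(v-K[1,2])/K[1,1],-1.])
    r=c['W'][:3,:3]@d; return c['W'][:3,3],r/np.linalg.norm(r)
def tri(rs):
    A=sum(np.eye(3)-np.outer(r,r) for _,r in rs); b=sum((np.eye(3)-np.outer(r,r))@o for o,r in rs)
    return np.linalg.solve(A,b)
def save(c,n,crop=None):
    im=c['image'][:,:,::-1]
    if crop: a,b,e,d=crop; im=cv2.resize(im[b:d,a:e],None,fx=2,fy=2,interpolation=cv2.INTER_CUBIC)
    cv2.imwrite('pics/'+n,im)
E
python3 - <<'E'
from h import *
np.set_printoptions(precision=4,suppress=True)
C={n:cam(n) for n in('side','top')}
for n in C: save(C[n],n+'0.png'); print(n,C[n].get('K')[0],C[n]['W'][:3,3], -C[n]['W'][:3,2])
for l in ['padlock_rack','knob_grip','empty_hook','rack_front','pin_head','tall_padlock','shackle_top','wide_padlock','bead_jar','masking_tape','wax_pot','glue_stick','water_bottle']:
    rs={}
    for n in C:
        r=spot_point(l,C[n])
        if r:
            u,v=r[0]['at'][0]*640,r[0]['at'][1]*400; rs[n]=ray(C[n],u,v); print(l,n,round(r[0]['p'],2),round(u),round(v),pt(C[n],min(u,639),min(v,399)))
    if len(rs)==2: print('   tri',tri(list(rs.values())))
E
```

```text
pics
side [437.9305   0.     324.2869] [-0.0219  0.9194  0.8911] [ 0.4107 -0.6944 -0.5908]
top [394.7432   0.     319.4852] [0.2882 0.062  1.2207] [ 0.2226 -0.0104 -0.9749]
padlock_rack side 0.75 358 185 [ 0.5286 -0.2474  0.0216]
padlock_rack top 0.69 417 209 [ 0.513  -0.2278  0.1208]
   tri [ 0.5337 -0.256   0.015 ]
knob_grip side 0.97 360 138 [ 0.5299 -0.2512  0.2066]
knob_grip top 0.8 436 192 [ 0.5367 -0.2569  0.2127]
   tri [ 0.5375 -0.2617  0.2002]
empty_hook side 0.93 329 158 [ 0.6723 -0.2952  0.0703]
empty_hook top 0.68 413 168 [ 0.666  -0.2529  0.0189]
   tri [ 0.6347 -0.2278  0.1159]
rack_front side 0.91 375 172 [ 0.5215 -0.3774  0.0093]
rack_front top 0.6 415 233 [ 0.4602 -0.2416  0.0119]
   tri [ 0.4481 -0.2125  0.1223]
pin_head side 0.6 349 138 [ 0.5919 -0.2982  0.1712]
pin_head top 0.54 438 172 [ 0.6133 -0.2895  0.1415]
   tri [ 0.5924 -0.2793  0.1818]
tall_padlock side 0.65 270 313 [0.4602 0.3784 0.0339]
tall_padlock top 0.54 217 237 [0.4626 0.3603 0.0407]
   tri [0.4678 0.3672 0.0169]
shackle_top side 0.79 270 298 [0.4772 0.3508 0.0535]
shackle_top top 0.59 215 231 [ 0
[... 175 characters left out ...]
.3    0.2246]
bead_jar side 0.76 317 285 [0.4092 0.2377 0.0311]
bead_jar top 0.81 265 247 [0.4189 0.2065 0.1089]
   tri [0.4269 0.2181 0.0049]
masking_tape side 0.74 364 229 [ 0.4053 -0.041   0.0197]
masking_tape top 0.96 262 221 [0.5146 0.2299 0.0031]
   tri [0.3937 0.1787 0.2188]
wax_pot side 0.65 209 323 [0.5717 0.4745 0.0359]
wax_pot top 0.61 194 198 [0.5815 0.4316 0.0477]
   tri [ 0.5984  0.4509 -0.0078]
glue_stick side 0.61 360 228 [ 0.4153 -0.0357  0.0256]
glue_stick top 0.73 350 248 [ 0.4184 -0.0388  0.0234]
   tri [ 0.4178 -0.0392  0.0223]
water_bottle side 0.78 338 226 [ 0.4812 -0.0132  0.0229]
water_bottle top 0.62 349 223 [ 0.4746 -0.0301  0.1396]
   tri [ 0.4984 -0.0428 -0.0049]
```

View pics/side0.png

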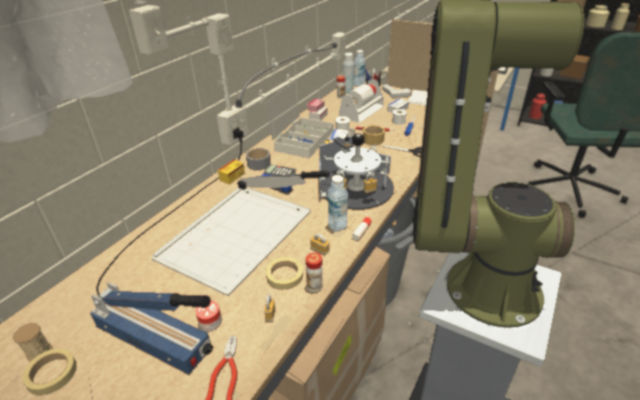

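View pics/top0.png

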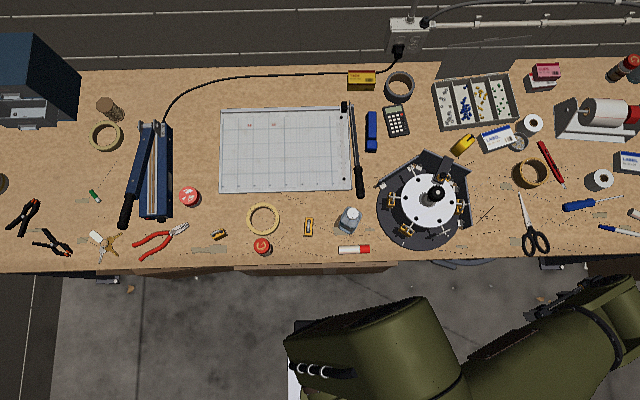

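The side view shows the rack at about (357,175), with its knob at (358,140). The tall padlock stands at (270,308) and the wide one at (320,243). In the top view the rack is at (425,200), the knob at (436,192), the tall padlock at (218,235) and the wide one at (308,227). The networks mixed up a few labels in the top view, but their rack and tall padlock positions fit the picture.

```bash
cat >> h.py <<'E'
def go(x,y,z):
    o=get_obs(); R=Ro.from_euler('xyz',o['eef_rot'])
    print('tool shift mm',(R.inv().apply(np.array([x,y,z])-o['ee_pos'])*1000).round(1),'rot',np.round(o['eef_rot'],3),'q',np.round(o['qpos'],2),'t',o['time_s'])
def toolxy():
    R=Ro.from_euler('xyz',get_obs()['eef_rot']).as_matrix(); print('toolx,y in world',R[:,0].round(3),R[:,1].round(3))
E
python3 -c "
from h import *
toolxy(); go(.537,-.26,.33)"
```

```text
toolx,y in world [ 0.898  0.439 -0.   ] [ 0.439 -0.898 -0.   ]
tool shift mm [ 368.2  -80.5 -124.6] rot [-3.142  0.     0.455] q [-1.18  0.3   1.52 -0.    1.32 -0.07] t 1.4
```

Emit:
jog_arm:
  rows:
    - [[0, 0, -0.04], 0, 0.07]
    - [[0, 0, -0.04], 0, 0.07]
    - [[0.034, -0.007, -0.03], 0, 0.07]
    - [[0.034, -0.007, -0.03], 0, 0.07]
    - [[0.034, -0.007, -0.03], 0, 0.07]
    - [[0.034, -0.007, -0.02], 0, 0.07]
    - [[0.034, -0.007, 0], 0, 0.07]
    - [[0.034, -0.007, 0], 0, 0.07]
    - [[0.034, -0.007, 0], 0, 0.07]
    - [[0.034, -0.007, 0], 0, 0.07]
    - [[0, 0, 0], 0, 0.07]
    - [[0, 0, 0], 0, 0.07]

```text
time_s: 2.4
ee_pos: [0.4547, -0.3292, 0.3869]
eef_rot: [-3.141, 0.0, 0.457]
force: [-0.0, -1.1, -0.4]
grip_width: 0.0702
grip_force: 0.0
```

```bash
cat > look.py <<'E'
from h import *
import sys
np.set_printoptions(precision=4,suppress=True)
c=cam('wrist'); save(c,sys.argv[1])
Z=dict(knob_grip=.211,pin_head=.175,empty_hook=.118,rack_front=.118,padlock_rack=0,shackle_top=.0655,tall_padlock=0,wide_padlock=0)
for l in sys.argv[2:]:
    for r in spot_point(l,c)[:2]:
        u,v=r['at'][0]*640,r['at'][1]*400
        print(l,round(r['p'],2),round(u),round(v),'depth',pt(c,min(u,639),min(v,399)),'plane',pt(c,u,v,Z[l]),'ray',*ray(c,u,v))
E
python3 look.py w1.png knob_grip pin_head empty_hook rack_front padlock_rack; python3 -c "
from h import *
toolxy(); go(.537,-.26,.33)"
```

```text
knob_grip 0.62 302 84 depth [ 0.5395 -0.2646  0.2105] plane [ 0.5395 -0.2646  0.211 ] ray [ 0.5271 -0.2937  0.5648] [ 0.0349  0.082  -0.996 ]
pin_head 0.6 345 47 depth [ 0.5963 -0.2881  0.1744] plane [ 0.5962 -0.2881  0.175 ] ray [ 0.5271 -0.2937  0.5648] [ 0.1744  0.0141 -0.9846]
empty_hook 0.69 246 132 depth [ 0.4523 -0.2134  0.107 ] plane [ 0.4541 -0.2153  0.118 ] ray [ 0.5271 -0.2937  0.5648] [-0.1589  0.1707 -0.9724]
rack_front 0.8 244 132 depth [ 0.4525 -0.2119  0.1133] plane [ 0.4533 -0.2127  0.118 ] ray [ 0.5271 -0.2937  0.5648] [-0.1605  0.176  -0.9712]
padlock_rack 0.95 305 93 depth [ 0.5324 -0.2714  0.2107] plane [ 0.5356 -0.2581  0.    ] ray [ 0.5271 -0.2937  0.5648] [ 0.015   0.063  -0.9979]
padlock_rack 0.3 162 103 depth [ 0.4214 -0.0625  0.0257] plane [ 0.4163 -0.0514  0.    ] ray [ 0.5271 -0.2937  0.5648] [-0.1773  0.388  -0.9044]
toolx,y in world [0.899 0.438 0.   ] [ 0.438 -0.899  0.   ]
tool shift mm [106.5 -27.   57.3] rot [ 3.141 -0.     0.453] q [-0.7   0.27  1.15 -0.    1.72  0.42] t 2.7
```

View pics/w1.png

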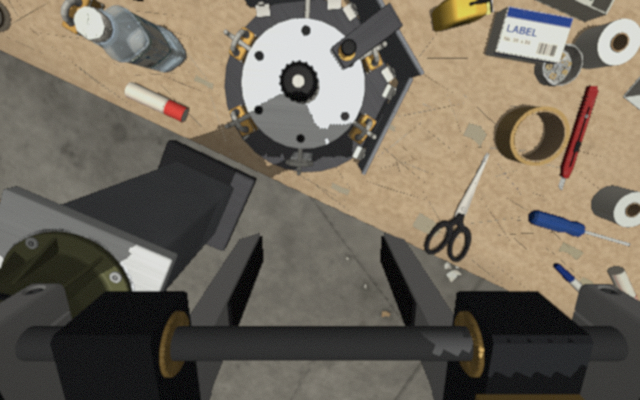

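The view shows the rack's crown round (302,82), with the pin head on its bridge at (347,45). Which hook is empty isn't clear yet, so I'll centre the rack under the camera and look again.

Emit:
jog_arm:
  rows:
    - [[0.027, -0.006, 0], 0, 0.07]
    - [[0.027, -0.006, 0], 0, 0.07]
    - [[0.027, -0.006, 0], 0, 0.07]
    - [[0.025, -0.005, 0], 0, 0.07]
    - [[0, 0, 0], 0, 0.07]
    - [[0, 0, 0], 0, 0.07]

```text
time_s: 3.2
ee_pos: [0.5391, -0.2628, 0.3868]
eef_rot: [-3.141, 0.0, 0.456]
force: [-0.1, -1.0, 0.1]
grip_width: 0.0703
grip_force: 0.0
```

```bash
python3 look.py w2.png knob_grip pin_head empty_hook rack_front padlock_rack; python3 -c "
from h import *
im=cv2.imread('pics/w2.png'); im=cv2.resize(im[20:320,120:520],None,fx=2,fy=2,interpolation=2);cv2.imwrite('pics/w2c.png',im)
toolxy(); go(.539,-.264,.176)"
```

```text
knob_grip 0.84 322 180 depth [ 0.5427 -0.2616  0.2109] plane [ 0.5427 -0.2616  0.211 ] ray [ 0.6116 -0.2274  0.5647] [-0.1904 -0.0942 -0.9772]
pin_head 0.66 365 144 depth [ 0.598  -0.2918  0.1746] plane [ 0.5981 -0.2918  0.175 ] ray [ 0.6116 -0.2274  0.5647] [-0.0343 -0.1628 -0.9861]
empty_hook 0.95 325 91 depth [ 0.6329 -0.2222  0.1165] plane [ 0.6329 -0.2223  0.118 ] ray [ 0.6116 -0.2274  0.5647] [ 0.0475  0.0116 -0.9988]
rack_front 0.97 267 205 depth [ 0.4483 -0.2145  0.0925] plane [ 0.4571 -0.2152  0.118 ] ray [ 0.6116 -0.2274  0.5647] [-0.3267  0.0259 -0.9448]
toolx,y in world [0.899 0.438 0.   ] [ 0.438 -0.899  0.   ]
tool shift mm [  0.4   0.6 211.5] rot [ 3.141 -0.     0.454] q [-0.52  0.36  1.03 -0.    1.75  0.6 ] t 3.5
```

View pics/w2c.png

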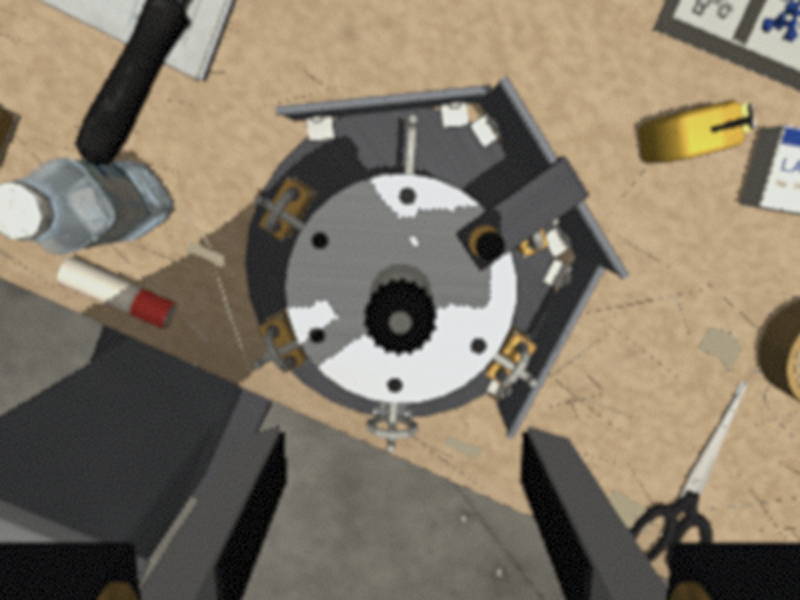

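The rack is now centred. The empty hook is at (410,140) in the crop, the knob at (400,320), and the pin head at (487,243). The other five hooks carry padlocks and a hasp. I'll lower onto the knob and grip it.

Emit:
jog_arm:
  rows:
    - [[0.002, 0, 0.036], 0, 0.066]
    - [[0, 0, 0.036], 0, 0.066]
    - [[0, 0, 0.036], 0, 0.066]
    - [[0, 0, 0.036], 0, 0.066]
    - [[0, 0, 0.036], 0, 0.066]
    - [[0, 0, 0.03], 0, 0.066]
    - [[0, 0, 0], 0, 0.066]
    - [[0, 0, 0], 0, 0.03]
    - [[0, 0, 0], 0, 0.03]
    - [[0, 0, 0], 0, 0.03]
    - [[0, 0, 0], 0, 0.03]
    - [[0, 0, 0], 0, 0.03]
  squeeze: 30

```text
time_s: 4.5
ee_pos: [0.5403, -0.2602, 0.1793]
eef_rot: [-3.138, -0.001, 0.455]
force: [-10.2, 14.2, 11.2]
grip_width: 0.0387
grip_force: 30.0
```

Emit:
jog_arm:
  rows:
    - [[0, -0.002, 0], 0, 0.03]
    - [[0, 0, 0], 0, 0.03]
    - [[0, 0, 0], -7, 0.03]
    - [[0, 0, 0], -7, 0.03]
    - [[0, 0, 0], -7, 0.03]
    - [[0, 0, 0], -7, 0.03]
    - [[0, 0, 0], -7, 0.03]
    - [[0, 0, 0], -7, 0.03]
    - [[0, 0, 0], 0, 0.03]

```text
time_s: 5.25
ee_pos: [0.5404, -0.2603, 0.1793]
eef_rot: [3.139, 0.0, 1.196]
force: [-0.1, 2.2, 8.5]
grip_width: 0.039
grip_force: 30.0
```

Emit:
jog_arm:
  rows:
    - [[0, 0, 0], -7, 0.03]
    - [[0, 0, 0], -7, 0.03]
    - [[0, 0, 0], -7, 0.03]
    - [[0, 0, 0], -7, 0.03]
    - [[0, 0, 0], -7, 0.03]
    - [[0, 0, 0], -7, 0.03]
    - [[0, 0, 0], -7, 0.03]
    - [[0, 0, 0], -7, 0.03]
    - [[0, 0, 0], -7, 0.03]
    - [[0, 0, 0], -7, 0.03]
    - [[0, 0, 0], -7, 0.03]
    - [[0, 0, 0], -7, 0.03]

```text
time_s: 6.25
ee_pos: [0.5407, -0.2602, 0.1793]
eef_rot: [3.141, 0.003, 2.66]
force: [1.1, 2.6, 5.8]
grip_width: 0.0392
grip_force: 30.0
```

Emit:
jog_arm:
  rows:
    - [[0, 0, 0], -4, 0.03]
    - [[0, 0, 0], 0, 0.03]
    - [[0, 0, 0], 0, 0.03]
    - [[0, 0, 0], 0, 0.066]
    - [[0, 0, 0], 0, 0.066]
    - [[0, 0, 0], 0, 0.066]
    - [[0, 0, -0.04], 0, 0.066]
    - [[0, 0, -0.04], 0, 0.066]
    - [[0, 0, -0.04], 0, 0.066]
    - [[0, 0, -0.04], 0, 0.066]
    - [[0, 0, -0.04], 0, 0.066]
    - [[0, 0, 0], 0, 0.066]

```text
time_s: 7.25
ee_pos: [0.5403, -0.2606, 0.3859]
eef_rot: [-3.14, 0.012, 2.724]
force: [-0.5, -0.4, 1.3]
grip_width: 0.0662
grip_force: 0.0
```

```bash
python3 look.py w3.png knob_grip pin_head empty_hook rack_front; python3 - <<'E'
from h import *
toolxy(); go(.5404,-.2603,.176)
C={n:cam(n) for n in('side','top')}
for l in ['pin_head','empty_hook','rack_front']:
    for n in C:
        for r in spot_point(l,C[n])[:1]: print(l,n,r['p'],r['at'][0]*640,r['at'][1]*400,pt(C[n],r['at'][0]*640,r['at'][1]*400,.175 if l=='pin_head' else .118))
E
```

```text
knob_grip 0.84 322 180 depth [ 0.5393 -0.259   0.2105] plane [ 0.5392 -0.259   0.211 ] ray [ 0.4655 -0.2269  0.5629] [ 0.2041 -0.0888 -0.9749]
pin_head 0.66 316 224 depth [ 0.597  -0.2924  0.1739] plane [ 0.5966 -0.2922  0.175 ] ray [ 0.4655 -0.2269  0.5629] [ 0.3162 -0.1575 -0.9355]
empty_hook 0.73 327 88 depth [ 0.4498 -0.2126  0.1153] plane [ 0.4499 -0.2127  0.118 ] ray [ 0.4655 -0.2269  0.5629] [-0.035   0.032  -0.9989]
empty_hook 0.33 317 227 depth [ 0.6006 -0.293   0.1738] plane [ 0.62   -0.3025  0.118 ] ray [ 0.4655 -0.2269  0.5629] [ 0.3239 -0.1585 -0.9327]
rack_front 0.75 333 88 depth [ 0.4493 -0.2     0.0094] plane [ 0.4525 -0.2053  0.118 ] ray [ 0.4655 -0.2269  0.5629] [-0.0292  0.0485 -0.9984]
toolx,y in world [-0.914  0.406  0.003] [0.406 0.914 0.   ]
tool shift mm [ -1.3   0.2 199.6] rot [ 3.141e+00 -3.000e-03  2.724e+00] q [-0.51  0.36  1.05 -0.    1.73 -1.66] t 7.5
pin_head side 0.51 347.96799999999996 133.88 [ 0.60569662 -0.3145881   0.175     ]
pin_head top 0.49 440.89599999999996 173.32 [ 0.59969903 -0.28763058  0.175     ]
empty_hook side 0.63 375.168 172.8 [ 0.45069317 -0.21126555  0.118     ]
empty_hook top 0.91 414.20799999999997 232.39999999999998 [ 0.4456809  -0.21389662  0.118     ]
rack_front side 0.71 372.47999999999996 168.92000000000002 [ 0.46853963 -0.22891977  0.118     ]
rack_front top 0.9 412.47999999999996 231.48 [ 0.44844656 -0.20924525  0.118     ]
```

View pics/w3.png

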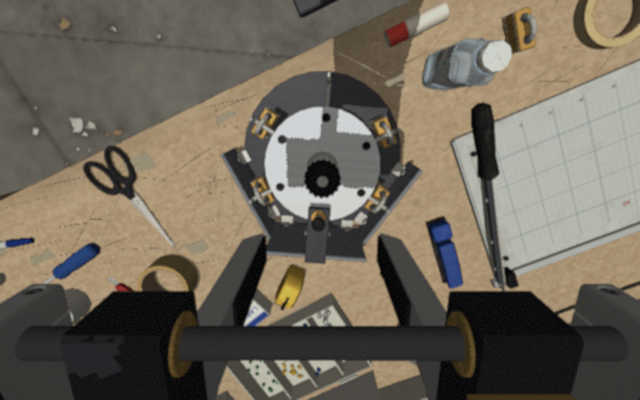

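The hook now points toward the front, with its bar at (328,88) and the knob at (322,178). The bridge and pin head at (318,222) look nearly in line with it. I'll fit the panel and bar directions from depth to get the residual angle.

```bash
python3 - <<'E'
from h import *
c=cam('wrist'); K=np.array(c['K']); v,u=np.mgrid[0:400,0:640]
d=np.stack([(u-K[0,2])/K[0,0],-(v-K[1,2])/K[1,1],-np.ones(u.shape)],-1)*c['range_z'][...,None]
P=d@c['W'][:3,:3].T+c['W'][:3,3]; P=P[:280].reshape(-1,3); A=np.array([.5404,-.2603])
q=P[:,:2]-A; th=-.49; x=q@[np.cos(th),np.sin(th)]; y=q@[-np.sin(th),np.cos(th)]
def fit(m,name):
    a=cv2.fitLine(np.c_[x[m],y[m]].astype(np.float32),cv2.DIST_HUBER,0,.01,.01).ravel()
    print(name,m.sum(),'dir deg',np.degrees(np.arctan2(a[1],a[0])).round(2),'pt mm',(a[2:]*1000).round(1))
z=P[:,2]
fit((abs(z-.131)<.006)&(x>.11)&(x<.15)&(abs(y)<.07)&(abs(y)>.02),'rear top edge')
fit((abs(z-.115)<.008)&(x<-.085)&(x>-.118)&(abs(y)<.012),'hook bar')
fit((abs(z-.142)<.006)&(x>.075)&(x<.125)&(abs(y)<.02),'bridge')
m=(abs(z-.12)<.005)&(np.hypot(x,y)<.078)
for s in(1,-1):
    fit((abs(z-.081)<.005)&(s*y>.06)&(x>-.02)&(x<.14)&(np.hypot(x,y)>.115),'side %d'%s)
m=(abs(z-.174)<.004)&(np.hypot(x-.066,y)<.013); print('head',x[m].mean(),y[m].mean(),z[m].mean(),m.sum())
m=(abs(z-.21)<.004)&(np.hypot(x,y)<.03); print('knob',x[m].mean(),y[m].mean(),m.sum())
E
```

```text
rear top edge 364 dir deg 89.5 pt mm [128.9  12.8]
hook bar 104 dir deg -0.39 pt mm [-98.5   1. ]
bridge 639 dir deg 10.15 pt mm [101.2  -0.9]
side 1 550 dir deg -84.22 pt mm [ 71.1 156. ]
side -1 409 dir deg 30.46 pt mm [  40.3 -124.6]
head 0.0651614987090301 0.00028242915765227356 0.1734271627031685 151
knob -0.000806899366522836 0.0007515169417910586 923
```

The rack's yaw is about -0.498 rad and the hook is aligned to within 0.2°. Next I'll press the pin at about (0.598, -0.292).

Emit:
jog_arm:
  rows:
    - [[-0.033, -0.0025, 0], 0, 0.0]
    - [[-0.033, -0.0025, 0], 0, 0.0]
    - [[0, 0, 0.036], 0, 0.0]
    - [[0, 0, 0.036], 0, 0.0]
    - [[0, 0, 0.036], 0, 0.0]
    - [[0, 0, 0.036], 0, 0.0]
    - [[0, 0, 0.036], 0, 0.0]
    - [[0, 0, 0.014], 0, 0.0]
    - [[0, 0, 0], 0, 0.0]
    - [[0, 0, 0], 0, 0.0]

```text
time_s: 8.78
ee_pos: [0.5982, -0.2916, 0.1835]
eef_rot: [3.142, -0.0, 2.724]
force: [-0.1, -0.1, 1.2]
grip_width: 0.0031
grip_force: 0.0
```

Emit:
jog_arm:
  rows:
    - [[0, 0, 0.004], 0, 0.0]
    - [[0, 0, 0.004], 0, 0.0]
    - [[0, 0, 0.004], 0, 0.0]
    - [[0, 0, 0.004], 0, 0.0]
    - [[0, 0, 0], 0, 0.0]

```text
time_s: 9.2
ee_pos: [0.5982, -0.2917, 0.1669]
eef_rot: [3.142, 0.0, 2.724]
force: [0.5, -0.5, -0.2]
grip_width: 0.0008
grip_force: 0.0
```

Emit:
jog_arm:
  rows:
    - [[0, 0, 0.003], 0, 0.0]
    - [[0, 0, 0.003], 0, 0.0]
    - [[0, 0, 0.002], 0, 0.0]
    - [[0, 0, 0.002], 0, 0.0]
    - [[0, 0, 0.0], 0, 0.0]

```text
time_s: 9.62
ee_pos: [0.5984, -0.2917, 0.1591]
eef_rot: [-3.141, 0.002, 2.724]
force: [-4.1, 2.0, 15.3]
grip_width: 0.0006
grip_force: 7.6
```

Emit:
jog_arm:
  rows:
    - [[0, 0, 0.001], 0, 0.0]
    - [[0, 0, -0.02], 0, 0.0]
    - [[0, 0, -0.04], 0, 0.0]
    - [[0, 0, -0.04], 0, 0.0]
    - [[0, 0, -0.04], 0, 0.0]
    - [[0, 0, -0.04], 0, 0.0]
    - [[0, 0, -0.04], 0, 0.0]
    - [[0, 0, 0], 0, 0.0]

```text
time_s: 10.28
ee_pos: [0.5984, -0.2918, 0.3849]
eef_rot: [-3.141, 0.011, 2.724]
force: [-0.3, 0.4, 0.7]
grip_width: 0.0002
grip_force: 0.0
```

```bash
python3 - <<'E'
from h import *
c=cam('wrist'); K=np.array(c['K']); v,u=np.mgrid[0:400,0:640]
d=np.stack([(u-K[0,2])/K[0,0],-(v-K[1,2])/K[1,1],-np.ones(u.shape)],-1)*c['range_z'][...,None]
P=(d@c['W'][:3,:3].T+c['W'][:3,3])[:300].reshape(-1,3)
m=np.hypot(P[:,0]-.5984,P[:,1]+.2918)<.006; print('head z',np.percentile(P[m,2],[5,50,95]).round(4),m.sum())
go(.47,.36,.386)
E
```

```text
head z [0.1566 0.1581 0.4322] 113
tool shift mm [381.9 543.6  -8.5] rot [-3.141  0.007  2.724] q [-0.51  0.54  0.79  0.    1.8  -1.66] t 10.3333
```

Depth puts the pin head at z = 0.158, so the pin is fully home. On to the padlock.

Emit:
jog_arm:
  rows:
    - [[0.0225, 0.032, 0], 0, 0.07]
    - [[0.0225, 0.032, 0], 0, 0.07]
    - [[0.0225, 0.032, 0], 0, 0.07]
    - [[0.0225, 0.032, 0], 0, 0.07]
    - [[0.0225, 0.032, 0], 0, 0.07]
    - [[0.0225, 0.032, 0], 0, 0.07]
    - [[0.0225, 0.032, 0], 0, 0.07]
    - [[0.0225, 0.032, 0], 0, 0.07]
    - [[0.0225, 0.032, 0], 0, 0.07]
    - [[0.0225, 0.032, 0], 0, 0.07]
    - [[0.0225, 0.032, 0], 0, 0.07]
    - [[0.0225, 0.032, 0], 0, 0.07]

```text
time_s: 11.33
ee_pos: [0.5061, 0.1706, 0.3749]
eef_rot: [-3.14, -0.002, 2.724]
force: [1.4, 0.4, -0.1]
grip_width: 0.0695
grip_force: 0.0
```

Emit:
jog_arm:
  rows:
    - [[0.0225, 0.032, 0], 0, 0.07]
    - [[0.0225, 0.032, 0], 0, 0.07]
    - [[0.0225, 0.032, 0], 0, 0.07]
    - [[0.0225, 0.032, 0], 0, 0.07]
    - [[0.0225, 0.032, 0], 0, 0.07]
    - [[0, 0, 0], 0, 0.07]
    - [[0, 0, 0], 0, 0.07]

```text
time_s: 11.92
ee_pos: [0.4685, 0.3622, 0.3741]
eef_rot: [-3.139, -0.002, 2.727]
force: [0.8, -0.1, 0.3]
grip_width: 0.0701
grip_force: 0.0
```

```bash
python3 look.py w4.png shackle_top tall_padlock wide_padlock | cut -c1-110; python3 - <<'E'
from h import *
toolxy(); go(.47,.36,.386)
c=cam('wrist'); K=np.array(c['K']); v,u=np.mgrid[0:400,0:640]
d=np.stack([(u-K[0,2])/K[0,0],-(v-K[1,2])/K[1,1],-np.ones(u.shape)],-1)*c['range_z'][...,None]
P=(d@c['W'][:3,:3].T+c['W'][:3,3])[:300].reshape(-1,3)
for lo,hi in((.036,.046),(.06,.08)):
    m=(np.hypot(P[:,0]-.472,P[:,1]-.363)<.035)&(P[:,2]>lo)&(P[:,2]<hi)
    if m.sum()>5: print(lo,m.sum(),P[m].mean(0).round(4),np.median(P[m,2]),cv2.minAreaRect((P[m,:2]*1000).astype(np.float32)))
E
```

```text
shackle_top 0.91 323 167 depth [0.4734 0.3627 0.0696] plane [0.474  0.3624 0.0655] ray [0.3959 0.395  0.5522] 
tall_padlock 0.81 320 161 depth [0.467  0.3607 0.0406] plane [0.4727 0.358  0.    ] ray [0.3959 0.395  0.5522]
wide_padlock 0.79 186 232 depth [0.4871 0.1006 0.0313] plane [0.4926 0.0829 0.    ] ray [0.3959 0.395  0.5522]
wide_padlock 0.57 105 223 depth [ 0.4181 -0.0237  0.0244] plane [ 0.4191 -0.0431  0.    ] ray [0.3959 0.395  0
toolx,y in world [-0.913  0.407  0.   ] [ 0.407  0.913 -0.   ]
tool shift mm [ -0.1   0.4 -10. ] rot [-3.141 -0.     2.722] q [ 0.59  0.34  1.08 -0.    1.72 -0.56] t 12.1167
0.036 222 [0.4727 0.3634 0.0403] 0.040458001470258576 ((474.7787780761719, 362.5755615234375), (20.204851150512695, 40.345664978027344), 24.140623092651367)
0.06 79 [0.4742 0.3635 0.0672] 0.06790950525350398 ((474.5967102050781, 363.0749206542969), (6.006622791290283, 29.382856369018555), 25.762897491455078)
```

View pics/w4.png

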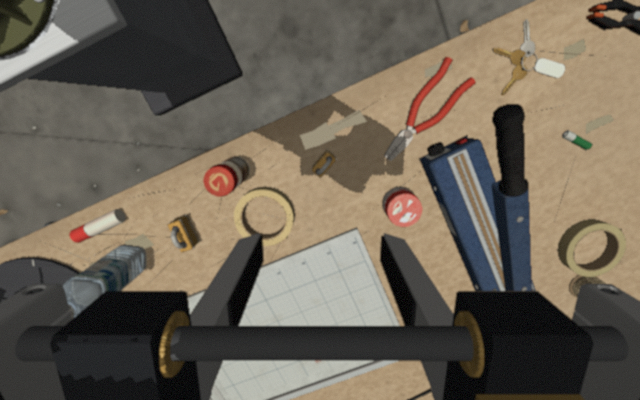

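The tall padlock is alone at (323,163), with clear space round it. Its centre is (0.4745, 0.3628) and its width axis lies at about 115°, so I turn the tool by -49° and go down.

Emit:
jog_arm:
  rows:
    - [[-0.005, 0.003, 0], 0, 0.07]
    - [[0, 0, 0.03], -7, 0.07]
    - [[0, 0, 0.03], -7, 0.07]
    - [[0, 0, 0.03], -7, 0.07]
    - [[0, 0, 0.03], -7, 0.07]
    - [[0, 0, 0.03], -7, 0.07]
    - [[0, 0, 0.03], -7, 0.07]
    - [[0, 0, 0.03], -7, 0.07]
    - [[0, 0, 0.03], 0, 0.07]
    - [[0, 0, 0.025], 0, 0.07]
    - [[0, 0, 0], 0, 0.07]
    - [[0, 0, 0], 0, 0.07]

```text
time_s: 13.17
ee_pos: [0.4753, 0.361, 0.111]
eef_rot: [-3.141, -0.002, -2.705]
force: [0.1, 0.7, 0.1]
grip_width: 0.0706
grip_force: 0.0
```

```bash
python3 look.py w5.png shackle_top | cut -c1-110; python3 - <<'E'
from h import *
toolxy(); go(.4745,.3628,.008)
c=cam('wrist'); K=np.array(c['K']); v,u=np.mgrid[0:400,0:640]
d=np.stack([(u-K[0,2])/K[0,0],-(v-K[1,2])/K[1,1],-np.ones(u.shape)],-1)*c['range_z'][...,None]
P=(d@c['W'][:3,:3].T+c['W'][:3,3]).reshape(-1,3)
for lo,hi in((.036,.046),(.06,.08)):
    m=(np.hypot(P[:,0]-.474,P[:,1]-.363)<.026)&(P[:,2]>lo)&(P[:,2]<hi)
    if m.sum()>5: print(lo,m.sum(),P[m].mean(0).round(4),np.median(P[m,2]),P[m,2].max(),cv2.minAreaRect((P[m,:2]*1000).astype(np.float32)))
E
```

```text
shackle_top 0.92 321 219 depth [0.473  0.3594 0.0668] plane [0.4734 0.3596 0.0655] ray [0.4032 0.3273 0.2891] 
toolx,y in world [-0.906 -0.423 -0.003] [-0.423  0.906  0.   ]
tool shift mm [  1.3   1.5 105.3] rot [ 3.141e+00  3.000e-03 -2.705e+00] q [ 0.59  0.49  1.48  0.    1.17 -1.42] t 13.2667
0.036 864 [0.4716 0.3612 0.0404] 0.04060313996939893 0.045774320994965034 ((474.2716064453125, 362.2132263183594), (19.835193634033203, 40.18260192871094), 24.949951171875)
0.06 344 [0.4739 0.3621 0.0672] 0.06787119969145865 0.07170824732109043 ((474.6953430175781, 362.28179931640625), (7.11131477355957, 29.180313110351562), 24.534975051879883)
```

Centre (0.4745, 0.3622) and axis 24.7°, which agree with the tool at 25°. Now down and grip.

Emit:
jog_arm:
  rows:
    - [[0.001, 0.001, 0.03], 0, 0.07]
    - [[0, 0, 0.03], 0, 0.07]
    - [[0, 0, 0.03], 0, 0.07]
    - [[0, 0, 0.012], 0, 0.07]
    - [[0, 0, 0], 0, 0.07]
    - [[0, 0, 0], 0, 0.03]
    - [[0, 0, 0], 0, 0.03]
    - [[0, 0, 0], 0, 0.03]
    - [[0, 0, 0], 0, 0.03]
    - [[0, 0, 0], 0, 0.03]
    - [[0, 0, 0], 0, 0.03]
    - [[0, 0, 0], 0, 0.03]
  squeeze: 30

```text
time_s: 14.32
ee_pos: [0.4741, 0.3623, 0.0102]
eef_rot: [3.141, 0.001, -2.704]
force: [-1.4, -0.9, 6.8]
grip_width: 0.0401
grip_force: 30.0
```

Emit:
jog_arm:
  rows:
    - [[0, 0, -0.02], 0, 0.03]
    - [[0, 0, -0.035], 0, 0.03]
    - [[0, 0, -0.035], 6.7, 0.03]
    - [[0, 0, -0.035], 6.7, 0.03]
    - [[0, 0, -0.035], 6.7, 0.03]
    - [[0, 0, -0.035], 6.7, 0.03]
    - [[0, 0, -0.035], 6.7, 0.03]
    - [[0, 0, -0.035], 6.7, 0.03]
    - [[0, 0, -0.03], 6.7, 0.03]
    - [[0, 0, 0], 6.7, 0.03]
    - [[0, 0, 0], 0, 0.03]

```text
time_s: 15.23
ee_pos: [0.4739, 0.3621, 0.3058]
eef_rot: [3.139, 0.001, 2.638]
force: [-0.4, 0.1, -3.0]
grip_width: 0.0396
grip_force: 30.0
```

```bash
python3 -c "
from h import *
toolxy(); go(.395,-.181,.29); print(get_obs()['grip_width'],get_obs()['force'])"
```

```text
toolx,y in world [-0.876  0.483 -0.001] [0.483 0.876 0.003]
tool shift mm [-193.1 -513.8   14.8] rot [3.139e+00 1.000e-03 2.638e+00] q [ 0.59  0.35  1.22 -0.    1.56 -0.48] t 15.2333
0.039598630294776054 [-0.36420822  0.06074553 -2.95452026]
```

Emit:
jog_arm:
  rows:
    - [[-0.012, -0.032, 0], 0, 0.03]
    - [[-0.012, -0.032, 0], 0, 0.03]
    - [[-0.012, -0.032, 0], 0, 0.03]
    - [[-0.012, -0.032, 0], 0, 0.03]
    - [[-0.012, -0.032, 0], 0, 0.03]
    - [[-0.012, -0.032, 0], 0, 0.03]
    - [[-0.012, -0.032, 0], 0, 0.03]
    - [[-0.012, -0.032, 0], 0, 0.03]
    - [[-0.012, -0.032, 0], 0, 0.03]
    - [[-0.012, -0.032, 0], 0, 0.03]
    - [[-0.012, -0.032, 0], 0, 0.03]
    - [[-0.012, -0.032, 0], 0, 0.03]

```text
time_s: 16.23
ee_pos: [0.4157, -0.0455, 0.3031]
eef_rot: [-3.141, -0.002, 2.648]
force: [1.3, -0.3, -1.6]
grip_width: 0.0398
grip_force: 30.0
```

Emit:
jog_arm:
  rows:
    - [[-0.012, -0.032, 0], 0, 0.03]
    - [[-0.012, -0.032, 0], 0, 0.03]
    - [[-0.012, -0.032, 0], 0, 0.03]
    - [[-0.012, -0.032, 0], 0, 0.03]
    - [[0, 0, 0.02], 0, 0.03]
    - [[0, 0, 0.03], 0, 0.03]
    - [[0, 0, 0.03], 0, 0.03]
    - [[0, 0, 0], 0, 0.03]
    - [[0, 0, 0], 0, 0.03]

```text
time_s: 16.98
ee_pos: [0.3971, -0.1791, 0.2234]
eef_rot: [3.142, -0.004, 2.646]
force: [-0.6, 0.2, -0.1]
grip_width: 0.0397
grip_force: 30.0
```

```bash
python3 - <<'E'
from h import *
toolxy(); go(.395,-.181,.0757)
a=None
for n in('side','top','wrist'):
    c=cam(n); save(c,n+'6.png')
    for l in('empty_hook','shackle_top','pin_head'):
        for r in spot_point(l,c)[:1]:
            u,v=r['at'][0]*640,r['at'][1]*400; print(n,l,round(r['p'],2),round(u),round(v),pt(c,min(u,639),min(v,399)).round(4),pt(c,u,v,.118).round(4))
E
```

```text
toolx,y in world [-0.88   0.475  0.004] [0.475 0.88  0.   ]
tool shift mm [  0.4  -2.7 147.7] rot [ 3.142 -0.004  2.646] q [-0.51  0.03  1.79  0.    1.32 -1.58] t 16.9833
side empty_hook 0.8 379 175 [ 0.4968 -0.3613  0.0108] [ 0.4336 -0.2053  0.118 ]
side shackle_top 0.74 391 135 [ 0.3946 -0.1831  0.2821] [ 0.5069 -0.4803  0.118 ]
side pin_head 0.57 377 173 [ 0.4411 -0.2043  0.1243] [ 0.4449 -0.2136  0.118 ]
top shackle_top 0.37 418 209 [ 0.5126 -0.2301  0.1197] [ 0.513  -0.2305  0.118 ]
top pin_head 0.38 439 175 [ 0.6014 -0.29    0.1541] [ 0.612  -0.3019  0.118 ]
wrist pin_head 0.55 457 188 [ 0.4733 -0.05    0.0537] [ 0.4464 -0.0668  0.118 ]
```

Emit:
jog_arm:
  rows:
    - [[0, -0.003, 0.03], 0, 0.03]
    - [[0, 0, 0.03], 0, 0.03]
    - [[0, 0, 0.03], 0, 0.03]
    - [[0, 0, 0.03], 0, 0.03]
    - [[0, 0, 0.02], 0, 0.03]
    - [[0, 0, 0.007], 0, 0.03]
    - [[-0.01, 0, 0], 0, 0.03]
    - [[-0.01, 0, 0], 0, 0.03]
    - [[0, 0, 0], 0, 0.03]
    - [[0, 0, 0], 0, 0.03]

```text
time_s: 18.42
ee_pos: [0.4142, -0.1918, 0.0777]
eef_rot: [-3.142, 0.001, 2.643]
force: [-0.9, -0.1, -1.5]
grip_width: 0.0401
grip_force: 30.0
```

```bash
python3 - <<'E'
from h import *
toolxy(); go(.4525,-.2125,.0757)
c=cam('side'); save(c,'side7.png',(300,100,460,220))
im=cv2.imread('pics/side7.png'); cv2.imwrite('pics/side7.png',cv2.resize(im,None,fx=2.5,fy=2.5,interpolation=2))
for l in('empty_hook','shackle_top'):
    for r in spot_point(l,c)[:1]:
        u,v=r['at'][0]*640,r['at'][1]*400; print(l,round(r['p'],2),round(u),round(v),pt(c,u,v).round(4))
# predicted pixels
W=np.linalg.inv(c['W']);K=np.array(c['K'])
o=get_obs(); p=np.array(o['ee_pos'])+[0,0,.0553]
for n,q in(('arch',p),('hook',np.array([.4525,-.2125,.118])),('tip',np.array([.4376,-.2044,.127]))):
    a=W[:3,:3]@q+W[:3,3]; print(n,K[0,0]*a[0]/-a[2]+K[0,2],K[1,1]*-a[1]/-a[2]+K[1,2])
E
```

```text
toolx,y in world [-0.878  0.478 -0.001] [ 0.478  0.878 -0.   ]
tool shift mm [-43.5   0.2   2.1] rot [-3.142e+00  1.000e-03  2.643e+00] q [-0.51  0.25  1.91  0.    0.98 -1.59] t 18.4167
empty_hook 0.88 376 172 [ 0.4293 -0.1654  0.1523]
shackle_top 0.7 346 140 [ 0.6337 -0.3514  0.1268]
arch 383.43498321538186 174.7488808765939
hook 374.82202644894056 172.4817219225672
tip 378.11937561523916 172.48315174211223
```

View pics/side7.png

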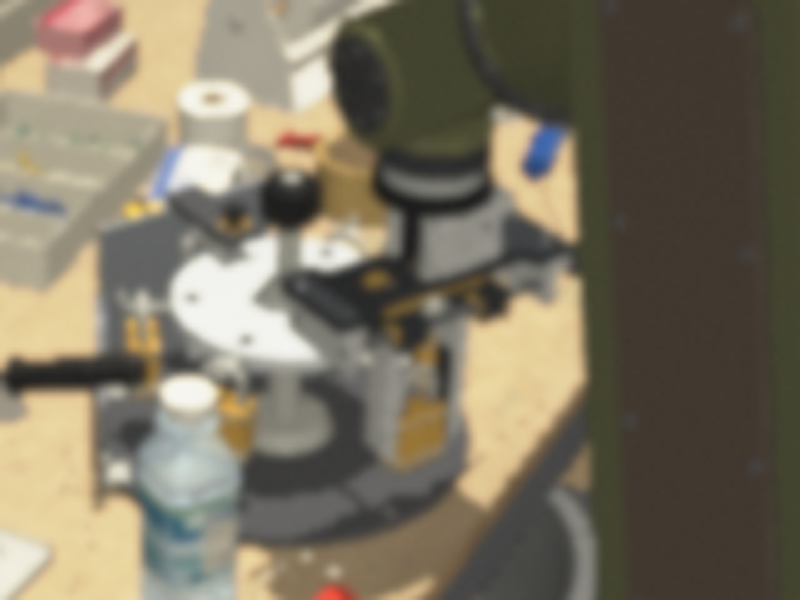

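The padlock is held in front of the hook, at about (420,420) in the crop. I lower it by 2 mm and move it in, watching the force.

Emit:
jog_arm:
  rows:
    - [[0, 0, 0.002], 0, 0.03]
    - [[-0.006, 0, 0], 0, 0.03]
    - [[-0.006, 0, 0], 0, 0.03]
    - [[-0.006, 0, 0], 0, 0.03]
    - [[-0.006, 0, 0], 0, 0.03]
    - [[0, 0, 0], 0, 0.03]

```text
time_s: 19.07
ee_pos: [0.436, -0.2037, 0.0752]
eef_rot: [-3.142, 0.0, 2.643]
force: [0.6, 0.2, -1.6]
grip_width: 0.0394
grip_force: 30.0
```

Emit:
jog_arm:
  rows:
    - [[-0.005, 0, 0], 0, 0.03]
    - [[-0.006, 0, 0], 0, 0.03]
    - [[-0.006, 0, 0], 0, 0.03]
    - [[-0.004, 0, 0], 0, 0.03]
    - [[0, 0, 0], 0, 0.03]
    - [[0, 0, 0], 0, 0.03]

```text
time_s: 19.57
ee_pos: [0.4535, -0.2132, 0.075]
eef_rot: [3.142, -0.0, 2.643]
force: [-0.6, 0.3, -2.1]
grip_width: 0.0396
grip_force: 30.0
```

Emit:
jog_arm:
  rows:
    - [[0, 0, 0.004], 0, 0.03]
    - [[0, 0, 0.004], 0, 0.03]
    - [[0, 0, 0.003], 0, 0.03]
    - [[0, 0, 0.001], 0, 0.03]
    - [[0, 0, 0], 0, 0.03]

```text
time_s: 19.98
ee_pos: [0.4532, -0.2131, 0.0628]
eef_rot: [3.142, -0.001, 2.643]
force: [0.0, -0.7, -2.1]
grip_width: 0.0399
grip_force: 30.0
```

Emit:
jog_arm:
  rows:
    - [[0, 0, 0.001], 0, 0.03]
    - [[0, 0, 0], 0, 0.03]
    - [[0, 0, 0], 0, 0.03]

```text
time_s: 20.23
ee_pos: [0.4535, -0.2132, 0.0624]
eef_rot: [3.142, 0.0, 2.643]
force: [-1.9, 0.6, 2.4]
grip_width: 0.0396
grip_force: 30.0
```

Emit:
jog_arm:
  rows:
    - [[0, 0, 0], 0, 0.042]
    - [[0, 0, 0], 0, 0.046]
    - [[0, 0, 0], 0, 0.052]
    - [[0, 0, 0], 0, 0.058]
    - [[0, 0, 0], 0, 0.06]
    - [[0, 0, 0], 0, 0.06]
    - [[0, 0, 0], 0, 0.06]
    - [[0, 0, 0], 0, 0.06]

```text
time_s: 20.9
ee_pos: [0.4534, -0.2132, 0.0622]
eef_rot: [-3.142, -0.0, 2.643]
force: [-0.3, -0.3, -0.5]
grip_width: 0.06
grip_force: 0.0
```

Emit:
jog_arm:
  rows:
    - [[0, 0, -0.01], 0, 0.06]
    - [[0, 0, -0.02], 0, 0.06]
    - [[0, 0, -0.03], 0, 0.06]
    - [[0, 0, -0.03], 0, 0.06]
    - [[0, 0, -0.03], 0, 0.06]
    - [[0, 0, -0.04], 0, 0.06]
    - [[0, 0, -0.04], 0, 0.06]
    - [[0, 0, -0.04], 0, 0.06]
    - [[0, 0, -0.04], 0, 0.06]
    - [[0, 0, -0.03], 0, 0.06]
    - [[0, 0, 0], 0, 0.06]
    - [[0, 0, 0], 0, 0.06]

```text
time_s: 21.9
ee_pos: [0.4534, -0.2132, 0.3741]
eef_rot: [-3.142, 0.003, 2.643]
force: [0.7, 0.4, -0.9]
grip_width: 0.0601
grip_force: 0.0
```

```bash
python3 - <<'E'
from h import *
print(get_obs()['time_s'],get_obs()['force'])
for n in('side','wrist'):
    c=cam(n); save(c,n+'8.png')
    for l in('empty_hook','shackle_top','tall_padlock','pin_head','wide_padlock'):
        for r in spot_point(l,c)[:2]:
            u,v=r['at'][0]*640,r['at'][1]*400; print(n,l,round(r['p'],2),round(u),round(v),pt(c,min(u,639),min(v,399)).round(4))
im=cv2.imread('pics/wrist8.png'); cv2.imwrite('pics/w8c.png',cv2.resize(im[30:300,180:480],None,fx=2,fy=2,interpolation=2))
E
```

```text
21.9 [ 0.70847979  0.42284968 -0.87559051]
side empty_hook 0.7 378 175 [ 0.4393 -0.213   0.1135]
side shackle_top 0.74 314 283 [0.4154 0.2415 0.0386]
side shackle_top 0.44 376 175 [ 0.4438 -0.2059  0.1164]
side tall_padlock 0.55 376 188 [ 0.4424 -0.2055  0.0646]
side pin_head 0.58 321 250 [0.4758 0.1017 0.0172]
side pin_head 0.45 350 140 [ 0.6258 -0.3674  0.1226]
side wide_padlock 0.78 320 250 [0.4827 0.0974 0.0107]
side wide_padlock 0.5 359 230 [ 0.4154 -0.0263  0.0232]
wrist empty_hook 0.57 321 171 [ 0.4529 -0.2128  0.1208]
wrist shackle_top 0.82 323 171 [ 0.4535 -0.2102  0.1225]
wrist tall_padlock 0.9 319 161 [ 0.4441 -0.2119  0.0902]
wrist tall_padlock 0.66 326 169 [ 0.4547 -0.2063  0.1191]
wrist pin_head 0.64 321 298 [ 0.6017 -0.2931  0.1572]
wrist wide_padlock 0.57 498 91 [0.4889 0.0753 0.0263]
wrist wide_padlock 0.39 402 89 [ 0.4165 -0.0517  0.0238]
```

View pics/w8c.png

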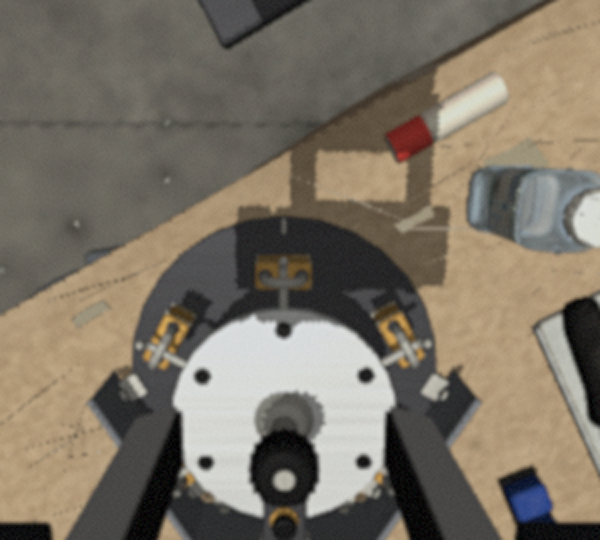

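The padlock hangs level and centred on the front hook at (283,275), the pin is home (head at z = 0.157), and the arm is clear of everything.

```bash
python3 -c "
from station import *
print(hand_in())"
```

```text
the job is handed in; nothing more can be done
None
```

The tall padlock hangs on the front hook with the index pin fully down and the arm clear; I handed the job in at about 22 s, but hand_in() gave no verdict.

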